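# Roll the rolling pin home against the board's push stop

## Robot

A 6-joint arm with a two-finger parallel gripper is mounted at the origin on a cart in front of the work surface, level with it; the furniture and walls round the work are solid. World frame = base frame: x ahead of the robot, y to its left, z up, the work surface at z = 0. Lengths are in m, angles in degrees, forces in N, time in s.
With the tool pointing down it reaches from about 0.325 to 0.775 m from the base axis. Payload 5.5 kg.
Tool frame: the origin (TCP) lies at the centre of the arm's flange, where the gripper is bolted on; the fingertips stand 182 mm ahead of it and the grasp point (between the pads) lies 163 mm ahead of it; z points along the fingers, y is the line along which they close (so a half turn about z gives the same grasp; the last joint's range is limited). The gripper opens to 88 mm and grips with 3 to 60 N. Pads are 20 mm wide; open, the fingers measure 115 mm over their backs; the gripper's body (75 mm by 178 mm) begins 61 mm behind the grasp point.
Start: joints at [-80.197, 5.22, 70.514, -0, 104.267, -3.249], TCP at [0.135, -0.585, 0.405] pointing down, gripper open.
Joint ranges: [-164.24, 164.24], [-49.07, 125.15], [9.68, 141.18], [-86.29, 266.29], [3.28, 154.24], [-151.56, 151.56]. Speed limits (degrees/s): [147.25, 147.25, 172.46, 180, 180, 180].

## Interface

Orientations are given as [roll, pitch, yaw] about the fixed x, y, z axes, in that order (R = Rz(yaw) Ry(pitch) Rx(roll)).
In Python, from station import r gives the robot as it stands. The module is installed in compiled form; this text tells all that it offers. Calls block until the motion is done:
- r.reach(position, orientation): joint-space move of the TCP to a pose.
- r.servo_line(position, rotation=None, speed=0.15): straight line of the TCP; rotation=None keeps the orientation; speed is the mean speed in m/s.
- r.move_joints(angles): joint-space move.
- r.let_go() and r.grab(squeeze=None): open the fingers fully, or close them until they stop; squeeze is the grip in N (None keeps the last).
- r.wait(seconds).
- r.inverse_kinematics(position, orientation): joint angles nearest the present ones, or None.
- r.sense(): the state.
- r.snapshot(name): name is "scene" or "top"; returns a dict with "frame" (384x512x3 uint8, red, green, blue), "fx", "fy", "cx", "cy" (pixels), "R" (3x3) and "t" (3): a world point X has camera coordinates R X + t. Camera axes: x right, y down, z forward; pixel columns grow to the right and rows downward; lengths in m; the calibration is good to about 2 mm. A picture is of the moment at which its call begins. There is no depth.
A pose or a line that the arm cannot do raises r.IKError and nothing moves.
- r.hand_in(): hands the job in; it is judged then, once.
The state is a dict: "clock": time; "joints": joint angles; "joint_vel": joint speeds; "joint_torque": joint torques, N m; "tcp_pos": TCP position; "orientation": TCP orientation; "contact_force": force on the tool from outside, world axes, zero at the start; "torque": the same for the moment, N m; "opening": finger opening in m; "gripper_force": force on a finger pad.
Only numpy, scipy, OpenCV 4.12 (cv2) and the standard library are available. Lean on these libraries where they do the work, as an engineer would, in place of code of your own. Each camera call takes 0.05 s, during which the arm holds its last target. There are 200 camera calls.

## Task

Roll the rolling pin along the pastry board with the fingers, without gripping or lifting it, until it meets the stop at the far end, and keep pushing through the pin until the stop's sliding plate is fully home. Bed it there with a firm push of about 18 N for a second, never more than 25 N, then leave the pin lying between the two scored lines. Touch only the pin, and leave the things round it where they are.

Things in the scene. Friction and masses are not known exactly. Their poses are not given: they have to be found in the camera images.
- board: Pale wooden pastry board, 400 x 210 x 18 mm, fixed on the worktop. Origin: centre of its underside; z up. Its x axis runs along the 400 mm length towards the stop: the pin has to be rolled along +x; y is across. Past the scored lines a brown wooden block (30 mm long, 170 wide, 34 high, with two brass thumb nuts up to 47 mm above the board) is clamped on it and cannot be pushed away.
- band (a point): Middle of the parking band on the board's top, at board x = 73 mm, y = 0, z = 18 mm: halfway between the two dark scored lines that run across the board at x = 53 and 93 mm. Axes as the board's.
- stop_plate (a joint): Upright steel plate (150 mm wide, 2 to 38 mm above the board) before the block; how far it is pushed back along +x, in m: 0 out, 0.012 home (hard end). Starts at 0 to 0.002. Dry friction: it moves under 4 N (7 to 10 N on the pin, which drags) and stays. Where the block is clamped differs each time and is not measured: the plate's face, when out, lies anywhere from board x = 75 to 95 mm.
- rolling_pin: One-piece wooden rolling pin, 250 mm long, about 0.4 kg: barrel 48 mm in diameter, 160 mm long, a handle 22 mm thick and 45 mm long at each end. Origin: its centre, on the axis; y runs along it, x and z turn as it rolls (z up at the start). It lies across the board at board x = -140 to -80 mm, its axis 24 mm above the board's top, and stops soon when no longer pushed.
- teaspoon: Steel teaspoon, 130 mm long, 11 mm high, lying across the board's end behind the stop; bystander. Origin: centre of its underside.
- salt_shaker: Salt shaker, 44 mm across, 90 mm high, standing beyond the board's far long side; bystander. Origin: centre of its underside.
- lemon: Lemon, 71 x 53 x 51 mm, on the worktop to the left; bystander. Origin: centre of its underside.
- kitchen_timer: Round kitchen timer, 66 mm across, 57 mm high, on the worktop to the right; bystander. Origin: centre of its underside.
- jam_jar: Jam jar, 68 mm across, 84 mm high, to the right; bystander. Origin: centre of its underside.
- spice_jar: Spice jar with a dark cap, 41 mm across, 105 mm high, to the left; bystander. Origin: centre of its underside.

How it is judged (in metres and radians):
On the way, in this order (a step that is already met when the one before it is completed fails the run):
1. the pin has rolled half a turn over along the board (angle between rolling_pin's own z axis and vertical above 2.4 rad and z of rolling_pin in the frame of board below 0.05 m), for 0.05 s.
2. with the plate home, the fingers press the pin, and the pin the stop, with more than 12 N for 0.4 s (value of joint stop_plate above 0.0105 m and contact force between the fingers and rolling_pin above 12 N and contact force between rolling_pin and board above 10 N), for 0.4 s.
At the end, for the whole second after the job is handed in: The stop's plate is home (within 1.5 mm of the end of its 12 mm travel), and the pin lies at rest on the board, its axis between the two scored lines and square across the board within 7 degrees (value of joint stop_plate above 0.0105 m and x of rolling_pin in the frame of board between 0.053 and 0.093 m and z of rolling_pin in the frame of board between 0.036 and 0.048 m and angle between the y axis of rolling_pin and the y axis of board, either way round below 0.12 rad and linear speed of rolling_pin below 0.01 m/s); the robot touches nothing.
It fails at once if the fingers press on the pin with more than 25 N (contact force between the fingers and rolling_pin above 25 N).
It fails at once if the pin is lifted off the board by more than 15 mm (z of rolling_pin in the frame of board above 0.057 m).
It fails at once if the robot presses on the board or its stop directly (contact force between any of the fingers, the arm and board above 3 N).
It fails at once if a bystander is shifted by more than 2 cm (distance of any of teaspoon, salt_shaker, lemon, kitchen_timer, jam_jar, spice_jar from where it was at the start of the episode above 0.02 m).
It also fails if it takes over 51 s, if anything falls off the work surface, if the arm or the gripper's body presses on something with over 40 N, if the wrist force passes 120 N, or if a joint passes its speed limit or range.

## Working session

There is one attempt and no reset: what is moved stays moved. The work goes in short steps, each a Python script; the robot and the scene stay as the last script left them, time stands still between calls to the robot, and variables do not carry over. Pictures are saved under pics/ and viewed, at most 10 in all, crops included, and the job is handed in when it is done.

```bash
mkdir -p pics
python3 - <<'E'
from station import r
import cv2,pickle
d={}
for n in("scene","top"):
    s=r.snapshot(n);d[n]=s;cv2.imwrite(f"pics/{n}0.png",s["frame"][:,:,::-1]);print(n,s["fx"],s["cx"],s["cy"],s["R"],s["t"])
pickle.dump(d,open("d.pkl","wb"));print(r.sense())
E
```

```text
scene 378.71756424455606 256.4483995194255 195.0990642775912 [[-0.74482937 -0.66697143 -0.01945043]
 [-0.34447428  0.4093241  -0.84486168]
 [ 0.57146013 -0.62257762 -0.53463111]] [0.38452417 0.25758218 0.88447555]
top 499.85406418961685 257.3424356052989 185.9047569365116 [[-0.01142188 -0.99984532 -0.01337458]
 [-0.99518905  0.01266824 -0.09715078]
 [ 0.09730519  0.01220059 -0.99517981]] [0.01320085 0.54116818 1.25633316]
{'clock': 0.1, 'joints': array([-8.01957127e+01,  5.26026286e+00,  7.05748169e+01, -1.37508122e-03,
        1.04265502e+02, -3.24869743e+00]), 'joint_vel': array([-0.00638018, -0.06676936, -0.14591344,  0.0698714 ,  0.05505421,
       -0.00520847]), 'joint_torque': array([ 2.69474673e-03, -4.47855735e+01, -4.07570994e+01,  7.01023685e-02,
        2.84325506e-02, -1.17820719e-04]), 'tcp_pos': array([ 0.13551594, -0.58455927,  0.40360592]), 'orientation': array([-1.79899504e+02, -4.36884450e-03,  1.30526432e+01]), 'contact_force': array([ 0.07710799, -0.61067729, -0.63802589]), 'torque': array([ 0.0363951 , -0.00933362, -0.01100514]), 'gripper_force': 0.0, 'opening': 0.08771125101259117}
```

View pics/top0.png

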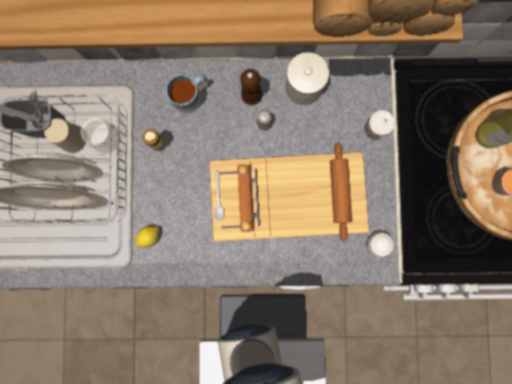

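View pics/scene0.png

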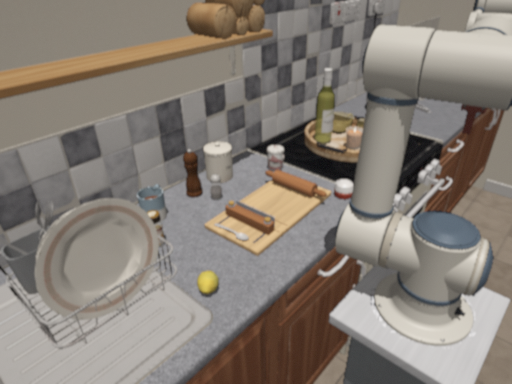

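Top view: the board spans about (211–367, 155–240), with the pin at (341,192). The stop and block are at (250,198) and the spoon at (220,195), so board +x runs left in the picture (world +y). The jam jar (381,124) and timer (381,243) sit just off the near end. The scene view agrees with this layout.

```bash
cat > h.py <<'E'
import numpy as np,cv2
def ray(s,px,z):
    px=np.atleast_2d(px).astype(float);R=np.array(s["R"]);t=np.array(s["t"])
    d=np.c_[(px[:,0]-s["cx"])/s["fx"],(px[:,1]-s["cy"])/s["fy"],np.ones(len(px))]@R
    c=-R.T@t
    return c+d*((z-c[2])/d[:,2])[:,None]
def big(m,roi):
    k=np.zeros_like(m);x0,y0,x1,y1=roi;k[y0:y1,x0:x1]=m[y0:y1,x0:x1]
    c=max(cv2.findContours(k,cv2.RETR_EXTERNAL,cv2.CHAIN_APPROX_NONE)[0],key=cv2.contourArea);return c[:,0]
def board(s):
    h=cv2.cvtColor(s["frame"],cv2.COLOR_RGB2HSV)
    w=cv2.inRange(h,(8,70,60),(28,255,255))
    w=cv2.morphologyEx(w,cv2.MORPH_CLOSE,np.ones((5,5)))
    w=cv2.morphologyEx(w,cv2.MORPH_OPEN,np.ones((21,21)))
    return cv2.minAreaRect((ray(s,big(w,(190,140,390,260)),.018)[:,:2]*1000).astype(np.float32))
def pin(s,roi,z=.042):
    h=cv2.cvtColor(s["frame"],cv2.COLOR_RGB2HSV)
    p=cv2.inRange(h,(0,100,30),(14,255,190))
    return cv2.minAreaRect((ray(s,big(p,roi),z)[:,:2]*1000).astype(np.float32))
E
python3 - <<'E'
import pickle;from h import *
s=pickle.load(open("d.pkl","rb"))["top"]
h=cv2.cvtColor(s["frame"],cv2.COLOR_RGB2HSV)
print(h[190,300],h[190,341],h[195,246],h[225,344])
b=board(s);print(b,cv2.boxPoints(b));p=pin(s,(320,138,362,245));print(p,cv2.boxPoints(p))
print(ray(s,[[381,124],[381,243]],.06))
E
```

```text
[ 18 121 237] [ 12 167 200] [ 12 168 187] [ 12 165 158]
((514.7242431640625, -72.35647583007812), (211.0183868408203, 399.9034729003906), 2.594698667526245) [[ 400.2713   122.6138 ]
 [ 418.37518 -276.87967]
 [ 629.1772  -267.32675]
 [ 611.0733   132.16672]]
((525.239013671875, -203.3440399169922), (244.03465270996094, 45.639556884765625), 2.246042490005493) [[ 402.42108 -185.32375]
 [ 404.20978 -230.92824]
 [ 648.05695 -221.36433]
 [ 646.26825 -175.75984]]
[[ 0.69082734 -0.30727114  0.06      ]
 [ 0.39283461 -0.2967244   0.06      ]]
```

```bash
cat >> h.py <<'E'
C=np.array([.5147,-.0724]);UX=np.array([-.0453,.99897]);UY=np.array([-.99897,-.0453]);O=[180,0,92.6]
def w(bx,z,by=-.0046): return [*(C+UX*bx+UY*by),z]
def st(r,f0=np.zeros(3)):
    s=r.sense();f=np.array(s["contact_force"])-f0;p=np.array(s["tcp_pos"])
    return s["clock"],(p[:2]-C)@UX*1000,p[2]*1000,f@[*UX,0],f@[*UY,0],f[2],np.linalg.norm(f)
E
python3 - <<'E'
from station import r;from h import *
np.set_printoptions(precision=2,suppress=True)
print(r.inverse_kinematics(w(-.182,.40),O),r.inverse_kinematics(w(.07,.21),O))
r.reach(w(-.182,.36),O);print(np.array(st(r)))
r.servo_line(w(-.182,.211),speed=.12);r.wait(.2)
print(np.array(st(r)),r.sense()["orientation"])
f=np.mean([r.sense()["contact_force"] for _ in range(5)],0);np.save("f0.npy",f);print(f)
s=r.snapshot("scene");cv2.imwrite("pics/a.png",cv2.resize(s["frame"][130:270,180:380,::-1],None,fx=3,fy=3))
E
```

```text
[-29.04   2.92  73.4    0.   103.69 -31.64] [ -4.03  -4.82 100.44   0.    84.38  -6.63]
[   1.97 -182.85  360.14   -0.45   -0.14    0.05    0.48]
[   3.56 -182.08  211.73    0.49   -1.03    0.47    1.23] [179.94   0.04  92.6 ]
[1.01 0.53 0.47]
```

View pics/a.png

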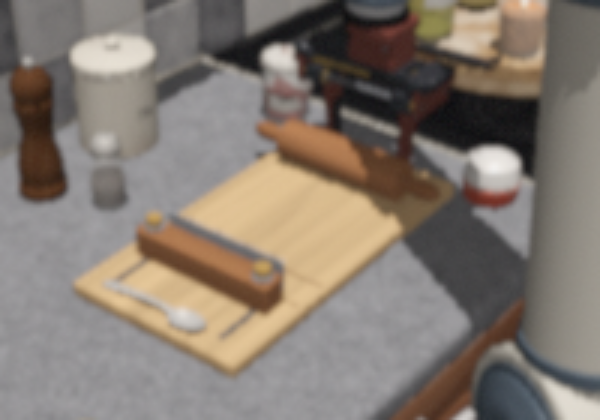

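The open fingers stand behind the barrel, at crop pixels (333,110) and (405,145), clear of the jam jar and timer. Next I roll the pin.

Run:
```python
from station import r;from h import *
np.set_printoptions(precision=2,suppress=True)
f0=np.load("f0.npy")
for x in (-.160,-.15,-.10,-.05,0):
    r.servo_line(w(x,.211),speed=.03 if x<-.14 else .045);print(x,np.array(st(r,f0)))
r.wait(.2);print(np.array(st(r,f0)))
s=r.snapshot("scene");cv2.imwrite("pics/b.png",cv2.resize(s["frame"][130:270,180:380,::-1],None,fx=3,fy=3))
```

```text
-0.16 [   4.49 -159.97  210.92    0.03    0.86   -1.49    1.72]
-0.15 [   4.97 -149.74  210.96   -1.32    0.54   -0.32    1.46]
-0.1 [   6.23 -100.19  210.99   -0.48    0.44   -0.03    0.65]
-0.05 [  7.49 -50.22 210.97   0.07  -0.52  -1.6    1.69]
0 [  8.75  -0.18 211.    -0.82   1.31  -0.34   1.58]
[  8.95  -0.2  211.     0.44   0.28  -0.03   0.53]
```

View pics/b.png

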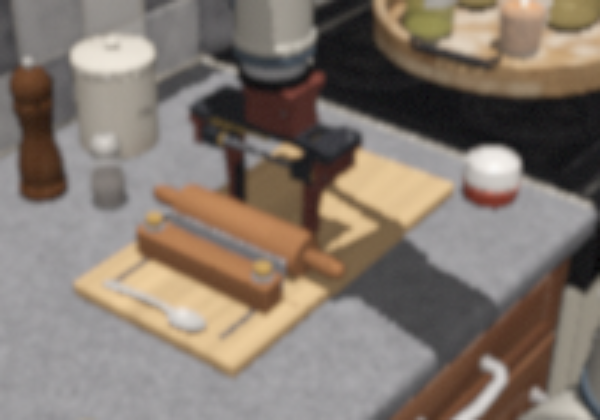

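The pin has rolled almost to the stop and lies square, with the handle ends at crop (160,190) and (340,268). From here I push in small steps and read the force after each.

```bash
cat >> h.py <<'E'
def force(r,f0,n=3):
    F=[]
    for _ in range(n): r.wait(.02);F.append(st(r,f0))
    return np.mean(F,0)
E
python3 - <<'E'
from station import r;from h import *
np.set_printoptions(precision=2,suppress=True)
f0=np.load("f0.npy");x=0.
while x<.06:
    x+=.001;r.servo_line(w(x,.211),speed=.02);a=force(r,f0);print(round(x*1000,2),a)
    if a[6]>5: break
for _ in range(4):
    x+=.0003;r.servo_line(w(x,.211),speed=.02);a=force(r,f0);print(round(x*1000,2),a)
    if a[6]>13: break
E
```

```text
1.0 [  9.28   1.02 211.    -0.5    1.34  -0.8    1.7 ]
2.0 [  9.58   2.06 210.99  -0.17   0.98  -0.45   1.11]
3.0 [  9.88   3.04 210.99  -0.2    0.9   -0.64   1.31]
4.0 [ 10.18   4.03 211.01  -0.82   0.83  -0.52   1.36]
5.0 [ 10.48   5.04 211.    -0.18   1.54  -0.37   1.63]
6.0 [ 10.78   6.04 211.02  -0.35   0.83  -0.77   1.36]
7.0 [ 11.08   7.04 211.    -0.38   1.15  -0.63   1.58]
8.0 [ 11.38   8.03 211.01  -0.76   1.16  -0.48   1.53]
9.0 [ 11.68   9.03 211.01  -0.88   1.11  -0.42   1.59]
10.0 [ 11.98  10.04 210.99  -0.81   1.8   -0.99   2.4 ]
11.0 [ 12.28  11.05 211.01  -0.52   1.41  -0.59   1.65]
12.0 [ 12.58  12.03 211.    -0.29   1.03  -0.95   1.6 ]
13.0 [ 12.88  13.05 210.99  -0.03   0.85  -0.15   1.02]
14.0 [ 13.18  14.06 210.97  -0.56   1.2   -0.     1.45]
15.0 [ 13.48  15.07 210.98  -0.34   0.89  -0.25   1.18]
16.0 [ 13.78  16.06 210.97  -0.95   0.96  -0.47   1.54]
17.0 [ 14.08  17.06 211.    -0.91   0.92  -0.32   1.67]
18.0 [ 14.38  18.06 210.97  -0.02   0.96  -0.75   1.34]
19.0 [ 14.68  19.05 210.96  -0.68   1.46   0.01   1.81]
20.0 [ 14.98  20.05 210.99  -0.36   1.02  -0.54   1.52]
21.0 [ 15.28  21.07 210.99  -0.35   1.13  -0.64   1.52]
22.0 [ 15.58  22.06 210.97  -0.01   1.12  -0.7    1.41]
23.0 [ 15.88  22.81 211.08  -2.55   1.37  -0.43   2.95]
24.0 [ 16.18  23.49 211.12  -5.78   1.2   -0.18   5.96]
24.3 [ 16.48  23.73 211.11  -5.53   1.02  -0.45   5.65]
24.6 [ 16.78  23.99 211.1   -6.16   0.91   0.57   6.3 ]
24.9 [ 17.08  24.31 211.11  -5.98   0.71  -0.41   6.07]
25.2 [ 17.38  24.61 211.09  -5.66   1.3   -0.21   5.81]
```

Run:
```python
from station import r;from h import *
np.set_printoptions(precision=2,suppress=True)
f0=np.load("f0.npy")+np.array([*(-.45*UX+1.1*UY),-.5]);np.save("f1.npy",f0);x=.0252;F=0
while x<.045:
    x+=.0006 if F<8 else .0002
    r.servo_line(w(x,.211),speed=.02);a=force(r,f0);F=a[6];print(round(x*1000,2),a[[0,1,3,4,5,6]])
    if F>17.3: break
for _ in range(6): r.wait(.18);print(force(r,f0)[[0,1,3,6]])
```

```text
25.8 [17.68 25.23 -5.48 -0.62  0.06  5.53]
26.4 [17.98 25.83 -5.37  0.21  0.25  5.39]
27.0 [18.28 26.44 -5.45 -0.24  0.14  5.52]
27.6 [18.58 27.04 -5.51 -0.38  0.26  5.54]
28.2 [18.88 27.63 -5.64 -0.75 -0.19  5.72]
28.8 [19.18 28.23 -4.83 -0.9   0.23  4.93]
29.4 [19.48 28.83 -5.89 -0.09 -0.26  5.92]
30.0 [19.78 29.44 -5.49 -0.21 -0.28  5.54]
30.6 [20.08 30.04 -5.37 -0.07 -0.2   5.41]
31.2 [20.38 30.64 -5.41 -0.08  0.54  5.51]
31.8 [20.68 31.24 -5.9  -0.19 -0.15  5.93]
32.4 [20.98 31.83 -5.59  0.   -0.03  5.66]
33.0 [21.28 32.43 -5.79 -0.5  -0.34  5.87]
33.6 [21.58 33.04 -5.17  0.23 -0.01  5.21]
34.2 [21.88 33.63 -5.33  0.32 -0.71  5.4 ]
34.8 [22.18 34.24 -5.41 -0.57  0.16  5.47]
35.4 [22.48 34.54 -6.71  0.22  0.19  6.75]
36.0 [22.78 34.77 -8.65 -0.4  -1.04  8.72]
36.2 [23.08 34.83 -9.46 -0.05 -0.56  9.48]
36.4 [ 23.38  34.9  -10.48  -0.72  -0.08  10.52]
36.6 [ 23.68  35.   -10.2    0.04  -0.67  10.26]
36.8 [ 23.98  35.06 -10.65  -0.6   -0.17  10.68]
37.0 [ 24.28  35.13 -11.88  -0.4   -0.52  11.91]
37.2 [ 24.58  35.2  -12.4   -0.27  -0.39  12.42]
37.4 [ 24.88  35.27 -13.12  -0.87  -0.45  13.18]
37.6 [ 25.18  35.35 -13.69  -0.02  -0.63  13.7 ]
37.8 [ 25.48  35.44 -14.36   0.07  -0.95  14.4 ]
38.0 [ 25.78  35.51 -15.19  -0.09  -1.03  15.24]
38.2 [ 26.08  35.57 -15.58  -0.09  -0.78  15.6 ]
38.4 [ 26.38  35.66 -16.23  -0.01  -0.72  16.25]
38.6 [ 26.68  35.73 -16.6   -0.07  -0.72  16.63]
38.8 [ 26.98  35.8  -17.65   0.22  -1.3   17.71]
[ 27.22  35.81 -16.7   16.76]
[ 27.45  35.81 -17.55  17.6 ]
[ 27.68  35.8  -17.23  17.29]
[ 27.92  35.81 -17.53  17.57]
[ 28.15  35.8  -17.22  17.25]
[ 28.38  35.8  -17.63  17.71]
```

Run:
```python
from station import r;from h import *
np.set_printoptions(precision=2,suppress=True)
f0=np.load("f1.npy")
r.servo_line(w(.034,.211),speed=.01);r.servo_line(w(-.03,.211),speed=.05);print(np.array(st(r,f0)))
r.servo_line(w(-.03,.36),speed=.15)
r.reach(w(-.2,.38),O);r.wait(.3);print(st(r,f0)[0])
a=r.snapshot("scene");s=r.snapshot("top")
cv2.imwrite("pics/c.png",np.hstack([cv2.resize(a["frame"][130:270,180:310,::-1],None,fx=3,fy=3),cv2.resize(s["frame"][130:270,190:320,::-1],None,fx=3,fy=3)]))
import pickle;pickle.dump(s,open("e.pkl","wb"))
```

```text
[ 30.47 -29.75 210.99   0.19   0.5   -0.36   0.65]
32.625
```

View pics/c.png

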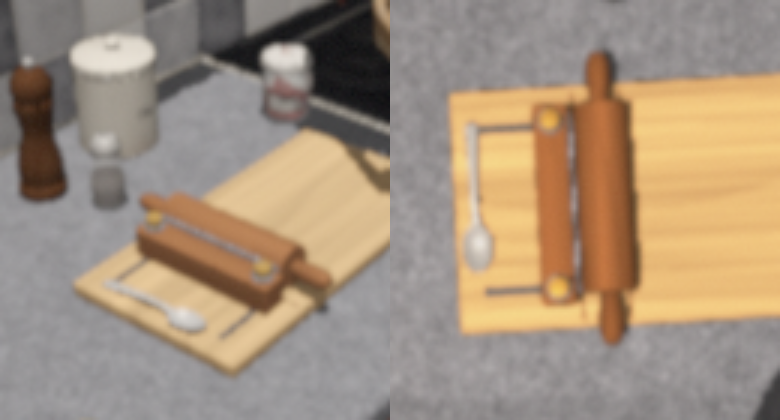

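In both views the pin lies square against the plate, with its handle ends at crop (599,60) and (612,335), and the bystanders have not moved. I check its position by ray before handing in.

Run:
```python
from station import r;from h import *;import pickle
s=pickle.load(open("e.pkl","rb"))
P=ray(s,[[190+(x-390)/3,130+y/3] for x,y in((599,60),(612,335),(605.5,197))],.042)[:,:2]
q=(P-C)@UX*1000;print(q)
if 57<q[2]<89 and abs(q[0]-q[1])<20: print(r.hand_in())
```

```text
[66.51213978 68.95866313 67.72205326]
the job is handed in; nothing more can be done
None
```

The job is handed in: the pin was rolled to the stop, the plate moved about 11.5 mm until it stopped hard, and the pin was bedded at about 17.5 N for over a second; it lies square at board x ≈ 68–70 mm, between the scored lines, though the hand-in call gave no pass/fail verdict.

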